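Close up the prepared-slide cabinet

TASK

The slide cabinet has been left open after the practical. With your fingertips, push the two upper drawers, which stand out, fully home, flush with the one below, and after that push the glass door completely shut. Push only, do not grip anything and do not slam a drawer or the door, and leave the other things on the bench and the bottle on the cabinet where they stand.

Things in the scene. Friction and masses are not known exactly. Their poses are not given: they have to be found in the camera images.
- cabinet: White bench cabinet for microscope slides, fixed: 260 mm deep, 220 wide, 156 high. Origin: centre of its underside, at bench height. Its x points from front to back (the carcass's front edge is at x = -130 mm), y to its left as seen when facing its front, z up. Three wooden drawers, one above the other, fill the front; a glass door closes over them.
- top_drawer (a joint): How far the top drawer stands out, in m: 0 = fully home (its front flush with the carcass edge), 0.15 = its stop. It slides along the cabinet's -x with about 1.5 N of friction, weighs about 0.7 kg and stays where it is left. It starts 50 to 130 mm out.
- top_drawer_pull (a point): Middle of the front face of the top drawer's pull, an aluminium lip 80 mm wide and 6 mm high that stands 6 mm proud of the wooden front. Moves with the drawer; axes as the cabinet's (x points inwards). The front is 196 mm wide and 41 mm high, from 5 mm above this point to 36 mm below. The point is 137.5 mm above the bench.
- middle_drawer (a joint): The same for the middle drawer, directly below the top one: 0 = fully home. It starts 50 to 130 mm out.
- middle_drawer_pull (a point): The same point on the middle drawer's pull, 93.5 mm above the bench; the middle drawer's front also reaches 5 mm above and 36 mm below it.
- bottom_drawer (a joint): The same for the bottom drawer, which starts fully home (0) and is to stay so.
- glass_door (a joint): Angle of the glass door in rad: 0 = shut over the drawer fronts; it grows as the door swings out towards the cabinet's -x. It starts 1.65 to 2.1 rad open. It is stiff (about 0.08 N m of friction), stays where it is left, and has no latch or spring. It cannot pass a drawer that stands out.
- door_hinge (a point): On the vertical hinge axis at the cabinet's left front edge (cabinet x -131 mm, y +110 mm), 79 mm above the bench. Turns with the door: -y runs along the door to its free edge, -x points out of its outer face. A white-framed glass door, 220 mm wide, 4 to 154 mm above the bench; inner face at x = 0, outer at x = -16 mm. Black knob, 18 mm proud of the outer face, at y -208 mm, z 0.
- door_push_point (a point): A plain spot on the outer face of the door's top rail and pane, 160 mm from the hinge axis and 25 mm below the door's top (129 mm above the bench). Same axes as door_hinge.
- oil_bottle: Bystander: amber dropper bottle of immersion oil, 26 mm across, 62 mm high, standing near the middle of the cabinet's top, at least 85 mm behind its front edge. Origin at its underside. Loose.
- slide_mailer: Bystander: orange slide box with white lid, 92 x 38 x 36 mm, on the bench to the right of the cabinet's front. Origin at its underside. Loose.
- specimen_jar: Bystander: clear screw-top specimen jar, 60 mm across, 85 mm high, on the bench right of the cabinet. Origin at its underside. Loose.
- staining_jar: Bystander: glass slide-staining jar with blue lid, 66 x 52 mm, 98 mm high, on the bench to the left of the open door. Origin at its underside. Loose.
- petri_dishes: Bystander: stack of three petri dishes, 92 mm across, 45 mm high, on the right front of the bench. Origin at its underside. Loose.
- data_logger: Bystander: flat white and orange data logger, 130 x 55 x 22 mm, lying on the left of the bench. Origin at its underside. Loose.

How it is judged:
On the way, in this order (a step that is already met when the one before it is completed fails the run):
1. all drawers are fully home while the door still stands open (value of joint each of bottom_drawer, middle_drawer, top_drawer below 0.004 m and value of joint glass_door above 1 rad), for 0.2 s.
2. the glass door is shut (value of joint glass_door below 0.03 rad), for 0.2 s.
At the end, for the whole second after the job is handed in: All three drawers within 4 mm of fully home, the door within 0.03 rad (about 6 mm at its free edge) of shut, all of it at rest, every loose bystander upright and within 12 mm of where it stood (value of joint each of bottom_drawer, middle_drawer, top_drawer below 0.004 m and value of joint glass_door below 0.03 rad and velocity of joint bottom_drawer between -0.02 and 0.02 m/s and velocity of joint middle_drawer between -0.02 and 0.02 m/s and velocity of joint top_drawer between -0.02 and 0.02 m/s and velocity of joint glass_door between -0.02 and 0.02 rad/s and distance of each of oil_bottle, slide_mailer, specimen_jar, staining_jar, petri_dishes, data_logger from where it was at the start of the episode below 0.012 m and angle between each of oil_bottle, slide_mailer, specimen_jar, staining_jar, petri_dishes, data_logger's own z axis and vertical below 0.15 rad); the robot touches nothing.
It fails at once if a loose bystander is moved by more than 12 mm, lifted or knocked over (distance of any of oil_bottle, slide_mailer, specimen_jar, staining_jar, petri_dishes, data_logger from where it was at the start of the episode above 0.012 m or angle between any of oil_bottle, slide_mailer, specimen_jar, staining_jar, petri_dishes, data_logger's own z axis and vertical above 0.3 rad).
It fails at once if a drawer is slammed (faster than 0.4 m/s) or the door is slammed (faster than 2.5 rad/s) (velocity of joint any of bottom_drawer, middle_drawer, top_drawer below -0.4 m/s or velocity of joint glass_door below -2.5 rad/s).
It fails at once if the door is swung in (under 1 rad) while a drawer still stands out by more than 10 mm (value of joint glass_door below 1 rad and value of joint any of bottom_drawer, middle_drawer, top_drawer above 0.01 m).
It fails at once if the door or a drawer front is taken between the fingers ((x of the grasp point in the frame of door_push_point between 0.002 and 0.014 m and y of the grasp point in the frame of door_push_point between -0.055 and 0.15 m and z of the grasp point in the frame of door_push_point between -0.1 and 0.035 m) or (x of the grasp point in the frame of top_drawer_pull between 0.003 and 0.013 m and y of the grasp point in the frame of top_drawer_pull between -0.09 and 0.09 m and z of the grasp point in the frame of top_drawer_pull between -0.03 and 0.018 m) or (x of the grasp point in the frame of middle_drawer_pull between 0.003 and 0.013 m and y of the grasp point in the frame of middle_drawer_pull between -0.09 and 0.09 m and z of the grasp point in the frame of middle_drawer_pull between -0.03 and 0.018 m)).
It also fails if it takes over 58 s, if anything falls off the work surface, if the arm or the gripper's body presses on something with over 40 N, if the wrist force passes 120 N, or if a joint passes its speed limit or range.

ROBOT

A 6-joint arm with a two-finger parallel gripper is mounted at the origin on the work surface. World frame = base frame: x ahead of the robot, y to its left, z up, the work surface at z = 0. Lengths are in m, angles in rad, forces in N, time in s.
With the tool pointing down it reaches from about 0.35 to 0.85 m from the base axis. Payload 8.1 kg.
Tool frame: the origin (TCP) lies midway between the tips of the shut fingers; the grasp point (between the pads) lies env.pinch_z behind it (env.pinch_z is the distance from the TCP to the grasp point, in m); z points along the fingers, y is the line along which they close (so a half turn about z gives the same grasp; the last joint's range is limited). The gripper opens to 85 mm and grips with 20 to 120 N. Pads are 22 mm wide; open, the fingers measure 114 mm over their backs; the gripper's body (76 mm by 85 mm) begins 54 mm behind the grasp point. The pads swing forward as they close: fully open they stand 13 mm farther back than shut.
Start: joints at [-1.286, 0.13, 1.488, -0, 1.523, -0.085], TCP at [0.217, -0.559, 0.231] pointing down, gripper open.
Joint ranges: [-2.96, 2.96], [-0.89, 2.26], [0.02, 2.5], [-1.34, 4.48], [0, 2.73], [-2.66, 2.66]. Speed limits (rad/s): [2.39, 2.39, 2.79, 3.14, 3.14, 3.14].

INTERFACE

Orientations are given as a rotation vector (axis times angle).
In Python, from rig import env gives the robot as it stands.
- The arm moves only by the tool apply_moves, never from a script. Its argument "series" is a list that holds one entry, the list of rows, each a list of 5 numbers: the opening, from -1 (shut) to 1 (fully open), then the shift along the tool's x, y, z in m, then the turn about the tool's z in degrees. In form: [[[gripper, tx, ty, tz, twist], ...]]. A call has 1 to 10 rows; each row is the pose to reach, as a shift and turn from the pose commanded when the call began, along the tool's axes at that moment; what a row does not reach only later rows make up. A row lasts 1/10 s, in which the tool goes at most 50 mm and 8.59 degrees, less where a joint would pass 70% of its speed; a pose out of reach is approached as far as the arm can. A call with a gripper value outside its range is refused whole. The fingers move at their own pace and stop on an object; "grip_force" is the grip in N (left out, the last holds). Time passes only in rows, so rows that repeat a pose let the fingers close. It gives the time, the measured TCP pose, the force, the opening and the grip force at its end, in the units of the state.
- env.get_obs(): the state, without advancing time (a new reading comes with each control period).
- env.capture(name): name is "side" or "top" or "wrist"; returns the picture (480x640x3 uint8, blue, green, red); there is no depth.
- env.calibration(name): a dict with "fx", "fy", "cx", "cy" (pixels), "R" (3x3) and "t" (3): a world point X has camera coordinates R X + t. Camera axes: x right, y down, z forward; pixel columns grow to the right and rows downward; lengths in m; the calibration is good to about 2 mm. The wrist camera is an equidistant fisheye: a pixel r from the principal point sees the ray r / f radians off the axis. A picture is of the moment at which its call begins: read the wrist's pose just before it. calibration takes no time and is no camera call; for the wrist camera it gives the pose at the moment of the call.
- env.job_done(): hands the job in; it is judged then, once.
The state is a dict: "time_s": time; "joint_positions": joint angles; "joint_velocities": joint speeds; "tau": joint torques, N m; "eef_pos": TCP position; "ee_rot": TCP orientation; "wrist_force": force on the tool from outside, world axes, zero at the start; "torque": the same for the moment, N m; "finger_gap": finger opening in m; "finger_force": force on a finger pad.
Only numpy, scipy, OpenCV 4.12 (cv2) and the standard library are available. Lean on these libraries where they do the work, as an engineer would, in place of code of your own. Each camera call takes 0.05 s, during which the arm holds its last target. There are 200 camera calls.

## Working session

There is one attempt and no reset: what is moved stays moved. The work goes in short steps, Python scripts to look and compute and a tool call to move; the robot and the scene stay as the last step left them, time stands still between calls to the robot, and variables do not carry over. Pictures are saved under pics/ and viewed, at most 10 in all, crops included, and the job is handed in when it is done.

Besides the shell and the picture viewer there is one more tool, called by a JSON object that holds its "method" and its "body", one argument or row to a line. apply_moves: Moves the arm, as the interface text tells. Its arguments: {"type":"object","properties":{"series":{"type":"array","items":{"type":"array","items":{"type":"array","items":{"type":"number"}}}},"grip_force":{"type":"number"}},"required":["series"]}

```bash
mkdir -p pics; python3 - <<'E'
from rig import env
import cv2
for n in("top","side"):
    cv2.imwrite(f"pics/{n}0.png",env.capture(n)); c=env.calibration(n); print(n,c)
o=env.get_obs(); print(o,env.pinch_z)
E
```

```text
top {'fx': 617.1371921428635, 'fy': 617.1371921428635, 'cx': 324.1512473939535, 'cy': 235.80394085211083, 'R': array([[ 0.01628753, -0.99981327, -0.01039952],
       [-0.99399378, -0.01506526, -0.10839467],
       [ 0.10821775,  0.01210254, -0.99405354]]), 't': array([0.0153632 , 0.56925662, 1.45017606])}
side {'fx': 510.5676443941625, 'fy': 510.5676443941625, 'cx': 322.9581538403746, 'cy': 243.73829321076195, 'R': array([[-0.72224682, -0.69160232,  0.006765  ],
       [-0.4053852 ,  0.41538218, -0.8143221 ],
       [ 0.560377  , -0.59088398, -0.5803738 ]]), 't': array([0.42866499, 0.30955616, 0.8711973 ])}
{'time_s': 0.1, 'joint_positions': array([-1.28641059e+00,  1.31122964e-01,  1.48917844e+00,  1.20625079e-05,
        1.52301728e+00, -8.53830322e-02]), 'joint_velocities': array([-1.97881993e-03, -7.83708587e-04, -2.90030695e-03,  2.48242310e-05,
       -1.16759634e-03, -5.47167844e-06]), 'tau': array([ 9.38984449e-04, -5.70947993e+01, -5.01943767e+01, -2.10568442e-04,
        8.08046112e-03,  2.21807102e-05]), 'eef_pos': array([ 0.21673179, -0.55894553,  0.23032262]), 'ee_rot': array([-3.08636286e+00, -5.77211198e-01,  2.50358691e-04]), 'wrist_force': array([ 0.29758832,  0.90315468, -0.1059182 ]), 'torque': array([ 0.01888025, -0.03051302, -0.01846546]), 'finger_force': 0.0, 'finger_gap': 0.08518497962485501} 0.0187
```

View pics/top0.png

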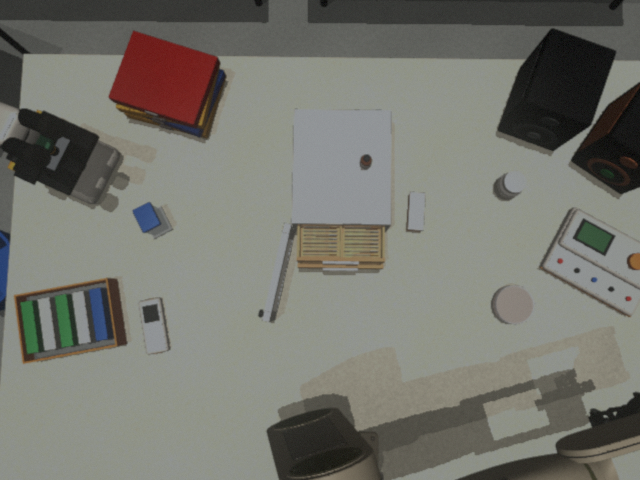

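View pics/side0.png

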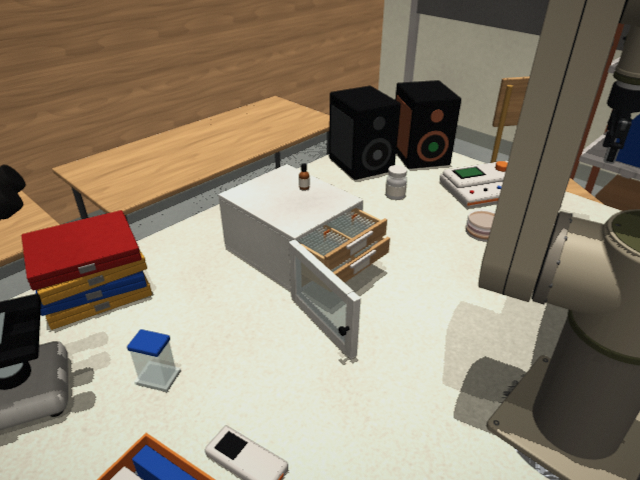

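The top view shows the cabinet's top with corners near (293,110), (391,110), (391,224) and (291,224). The drawers come out to about row 270, and the door runs from (288,224) to (266,320). The side view confirms the door is open on the left and both drawers are out. I'll enlarge the front.

```bash
python3 - <<'E'
import cv2
a=cv2.imread("pics/top0.png")[205:340,255:435]
cv2.imwrite("pics/topc.png",cv2.resize(a,None,fx=4.4,fy=4.4,interpolation=cv2.INTER_CUBIC))
a=cv2.imread("pics/side0.png")[160:370,210:410]
cv2.imwrite("pics/sidec.png",cv2.resize(a,None,fx=2.8,fy=2.8,interpolation=cv2.INTER_CUBIC))
E
```

```text
(no output)
```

View pics/topc.png

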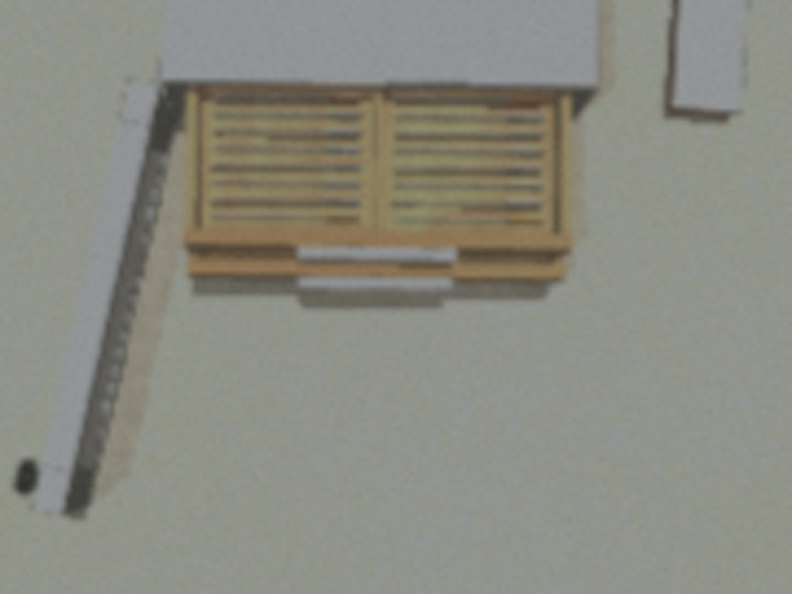

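View pics/sidec.png

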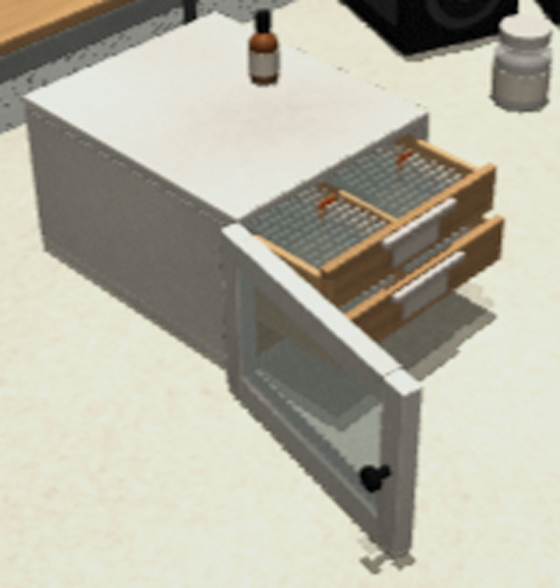

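The top crop shows the cabinet's front edge at row 82, columns 163 to 598. The top pull's front is at row 261, columns 297 to 458, and the middle pull's front is at row 290. The door's top runs from (128,82) to (33,508) on its outer edge, with its inner free corner at (68,513). In the side crop the two pulls are clear of the door.

```bash
cat >h.py <<'E'
import numpy as np
from rig import env
def ray(c,u,v,z):
    d=c["R"].T@np.array([(u-c["cx"])/c["fx"],(v-c["cy"])/c["fy"],1]); o=-c["R"].T@c["t"]
    return o+d*(z-o[2])/d[2]
E
python3 - <<'E'
from h import *
np.set_printoptions(precision=4,suppress=True)
c=env.calibration("top")
f=lambda u,v,z:ray(c,255+u/4.4,205+v/4.4,z)
P={k:f(*v) for k,v in dict(FL=(163,82,.156),FR=(598,82,.156),tpL=(297,261,.1345),tpR=(458,261,.1345),mpL=(299,290,.0905),mpR=(452,290,.0905),doorOutFree=(33,508,.154),doorInFree=(66,513,.154),doorOutH=(128,82,.154),doorInH=(160,82,.154),mailL=(670,108,.036),mailR=(742,108,.036)).items()}
P["BL"]=ray(c,293,110,.156);P["BR"]=ray(c,391,110,.156)
for k,v in P.items(): print(k,v)
print("staining",ray(c,150,215,.098),"bottle",ray(c,366,162,.218))
from scipy.spatial.transform import Rotation as R
o=env.get_obs();print(R.from_rotvec(o["ee_rot"]).as_matrix())
E
```

```text
FL [0.5812 0.0939 0.156 ]
FR [ 0.5845 -0.1235  0.156 ]
tpL [0.4939 0.0257 0.1345]
tpR [ 0.4952 -0.0555  0.1345]
mpL [0.4816 0.025  0.0905]
mpR [ 0.4829 -0.0545  0.0905]
doorOutFree [0.3688 0.1535 0.154 ]
doorInFree [0.3666 0.1372 0.154 ]
doorOutH [0.5812 0.1116 0.154 ]
doorInH [0.5815 0.0956 0.154 ]
mailL [ 0.5865 -0.1743  0.036 ]
mailR [ 0.5871 -0.2133  0.036 ]
BL [0.8387 0.0974 0.156 ]
BR [ 0.8415 -0.1226  0.156 ]
staining [0.6038 0.4259 0.098 ] bottle [ 0.7074 -0.0642  0.218 ]
[[ 0.9324  0.3614 -0.0005]
 [ 0.3614 -0.9324  0.0017]
 [ 0.0002 -0.0017 -1.    ]]
```

Cabinet yaw is about 0.8°, the front edge is at x≈0.583 and y≈-0.014, and the door is at about 1.77 rad. The drawers are about 82 and 94 mm out. I'll bring the shut fingers in front of the pulls.

{"method": "apply_moves", "body": {
  "series": [
    [[-1, 0.04, -0.042, 0, 2], [-1, 0.08, -0.084, 0, 4], [-1, 0.12, -0.126, 0, 7], [-1, 0.16, -0.168, 0, 10], [-1, 0.2, -0.21, 0, 13], [-1, 0.24, -0.252, 0, 16], [-1, 0.28, -0.294, 0, 18], [-1, 0.32, -0.336, 0, 20.4], [-1, 0.362, -0.38, 0, 20.4], [-1, 0.404, -0.426, 0, 20.4]]
  ]
}}

```text
time_s: 1.1
eef_pos: [0.4073, -0.095, 0.2312]
ee_rot: [3.141, 0.021, 0.0]
wrist_force: [0.7, 0.0, 0.3]
finger_gap: 0.0002
finger_force: 0.0
```

{"method": "apply_moves", "body": {
  "series": [
    [[-1, 0, 0, 0, 0], [-1, 0, 0, 0, 0]]
  ]
}}

```text
time_s: 1.3
eef_pos: [0.4072, -0.0958, 0.231]
ee_rot: [3.141, 0.028, -0.001]
wrist_force: [-0.2, -0.7, 0.1]
finger_gap: 0.0002
finger_force: 0.0
```

```bash
python3 - <<'E'
from h import *
import cv2
from scipy.spatial.transform import Rotation as R
o=env.get_obs();print(o["time_s"],o["eef_pos"],o["joint_positions"],R.from_rotvec(o["ee_rot"]).as_matrix().round(4))
cv2.imwrite("pics/w1.png",env.capture("wrist"))
E
```

```text
1.3 [ 0.40716292 -0.09582232  0.23096903] [-3.53553648e-01 -3.82116404e-01  1.95871636e+00 -3.34327650e-04
  1.56566482e+00  1.19944399e+00] [[ 9.998e-01  1.780e-02 -7.000e-04]
 [ 1.780e-02 -9.998e-01 -1.000e-04]
 [-7.000e-04  1.000e-04 -1.000e+00]]
```

View pics/w1.png

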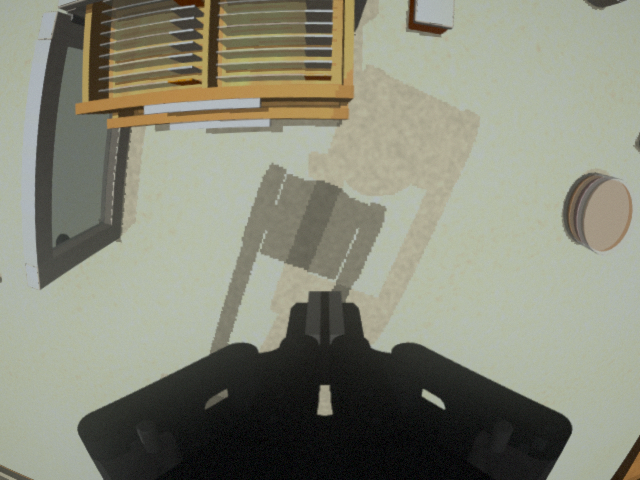

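The wrist view shows the shut fingertips at (325,300). Both pulls are clear ahead at rows 103 and 125, and the door is on the left. Next I line up and lower.

{"method": "apply_moves", "body": {
  "series": [
    [[-1, 0.01, -0.035, 0, 0], [-1, 0.028, -0.0795, 0, 0], [-1, 0.028, -0.0795, 0.035, 0], [-1, 0.028, -0.0795, 0.07, 0], [-1, 0.028, -0.0795, 0.105, 0], [-1, 0.028, -0.0795, 0.13, 0], [-1, 0.028, -0.0795, 0.1405, 0], [-1, 0.028, -0.0795, 0.1405, 0], [-1, 0.028, -0.0795, 0.1405, 0]]
  ]
}}

```text
time_s: 2.25
eef_pos: [0.4348, -0.0182, 0.092]
ee_rot: [3.141, 0.019, 0.002]
wrist_force: [-0.3, -0.2, 0.9]
finger_gap: 0.0003
finger_force: 0.0
```

{"method": "apply_moves", "body": {
  "series": [
    [[-1, 0.01, 0, 0.003, 0], [-1, 0.02, 0, 0.003, 0], [-1, 0.03, 0, 0.003, 0], [-1, 0.04, 0, 0.003, 0], [-1, 0.05, 0, 0.003, 0], [-1, 0.06, 0, 0.003, 0], [-1, 0.07, 0, 0.003, 0], [-1, 0.08, 0, 0.003, 0], [-1, 0.08, 0, 0.003, 0], [-1, 0.08, 0, 0.003, 0]]
  ]
}}

```text
time_s: 3.25
eef_pos: [0.5145, -0.0159, 0.0878]
ee_rot: [-3.141, -0.022, -0.001]
wrist_force: [-0.1, 0.1, -0.1]
finger_gap: -0.0001
finger_force: 0.0
```

```bash
python3 - <<'E'
from h import *
import cv2
a=env.capture("side")[160:370,210:460]
cv2.imwrite("pics/s2.png",cv2.resize(a,None,fx=2.8,fy=2.8,interpolation=cv2.INTER_CUBIC))
E
```

```text
(no output)
```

View pics/s2.png

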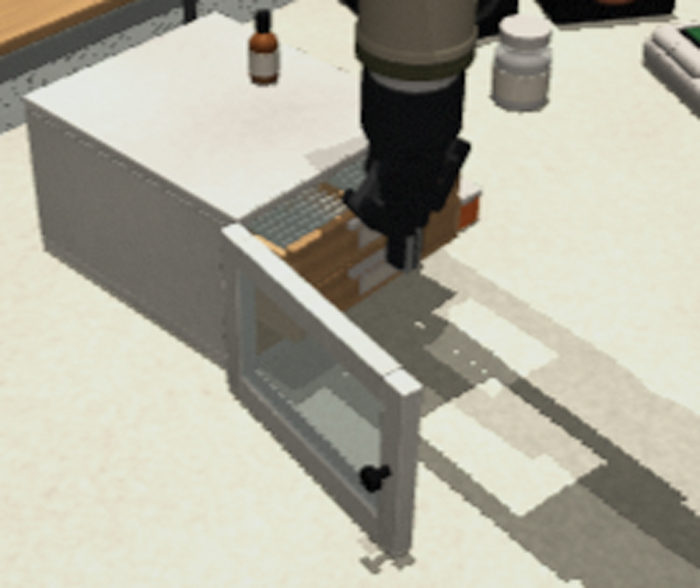

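The side view shows the fingers against the middle pull, with the top drawer moving in too and nearly level with it. I'll keep pushing gently.

{"method": "apply_moves", "body": {
  "series": [
    [[-1, 0.008, 0, -0.001, 0], [-1, 0.016, 0, -0.001, 0], [-1, 0.024, 0, -0.001, 0], [-1, 0.032, 0, -0.001, 0], [-1, 0.038, 0, -0.001, 0], [-1, 0.043, 0, -0.001, 0], [-1, 0.046, 0, -0.001, 0], [-1, 0.048, 0, -0.001, 0]]
  ]
}}

```text
time_s: 4.1
eef_pos: [0.5624, -0.0154, 0.0889]
ee_rot: [3.141, 0.022, 0.0]
wrist_force: [-3.2, -1.2, -2.3]
finger_gap: 0.0001
finger_force: 0.8
```

{"method": "apply_moves", "body": {
  "series": [
    [[-1, 0.001, 0, 0, 0], [-1, 0.002, 0, 0, 0], [-1, 0.003, 0, 0, 0], [-1, 0.003, 0, 0, 0]]
  ]
}}

```text
time_s: 4.5
eef_pos: [0.5628, -0.0156, 0.0882]
ee_rot: [3.141, 0.021, -0.008]
wrist_force: [-13.4, -1.6, 2.4]
finger_gap: 0.0002
finger_force: 0.0
```

{"method": "apply_moves", "body": {
  "series": [
    [[-1, 0.001, 0, 0, 0], [-1, 0.002, 0, 0, 0], [-1, 0.003, 0, 0, 0], [-1, 0.003, 0, 0, 0]]
  ]
}}

```text
time_s: 4.9
eef_pos: [0.5627, -0.0159, 0.0868]
ee_rot: [3.141, 0.02, -0.018]
wrist_force: [-24.6, -5.8, 1.1]
finger_gap: 0.0
finger_force: 0.0
```

The drawers hit their stop. I'll back off, raise, and press the top pull alone with the tips to check it.

{"method": "apply_moves", "body": {
  "series": [
    [[-1, -0.01, 0, 0, 0], [-1, -0.03, 0, -0.01, 0], [-1, -0.03, 0, -0.04, 0], [-1, -0.03, 0, -0.04, 0], [-1, -0.02, 0, -0.04, 0], [-1, -0.013, 0, -0.04, 0], [-1, -0.009, 0, -0.04, 0], [-1, -0.007, 0, -0.04, 0], [-1, -0.005, 0, -0.04, 0], [-1, -0.004, 0, -0.04, 0]]
  ]
}}

```text
time_s: 5.9
eef_pos: [0.564, -0.0153, 0.1283]
ee_rot: [-3.141, -0.022, 0.001]
wrist_force: [-0.1, -0.1, -0.3]
finger_gap: 0.0004
finger_force: 0.0
```

{"method": "apply_moves", "body": {
  "series": [
    [[-1, 0.002, 0, 0, 0], [-1, 0.003, 0, 0, 0], [-1, 0.003, 0, 0, 0]]
  ]
}}

```text
time_s: 6.2
eef_pos: [0.5657, -0.0153, 0.1284]
ee_rot: [-3.141, -0.022, 0.005]
wrist_force: [-6.1, -0.1, 3.5]
finger_gap: -0.0001
finger_force: 3.4
```

{"method": "apply_moves", "body": {
  "series": [
    [[-1, -0.03, 0, 0, 0], [-1, -0.07, 0, 0, 0], [-1, -0.11, 0, -0.01, 0], [-1, -0.14, 0, -0.04, 0], [-1, -0.16, 0, -0.08, 0], [-1, -0.16, 0, -0.11, 0], [-1, -0.16, 0, -0.11, 0], [-1, -0.16, 0, -0.11, 0]]
  ]
}}

```text
time_s: 7.0
eef_pos: [0.4077, -0.0177, 0.2397]
ee_rot: [3.141, 0.021, 0.004]
wrist_force: [-0.7, -0.1, 0.2]
finger_gap: -0.0005
finger_force: 0.0
```

```bash
python3 - <<'E'
from h import *
import cv2
a=env.capture("side")[180:310,280:410]
w=env.capture("wrist")[0:170,0:420]
a=cv2.resize(a,(600,600),interpolation=cv2.INTER_CUBIC)
w=cv2.resize(w,(800,324),interpolation=cv2.INTER_CUBIC)
cv2.imwrite("pics/s3.png",a);cv2.imwrite("pics/w3.png",w)
print(env.get_obs()["eef_pos"])
E
```

```text
[ 0.40663276 -0.01745161  0.23766411]
```

View pics/s3.png

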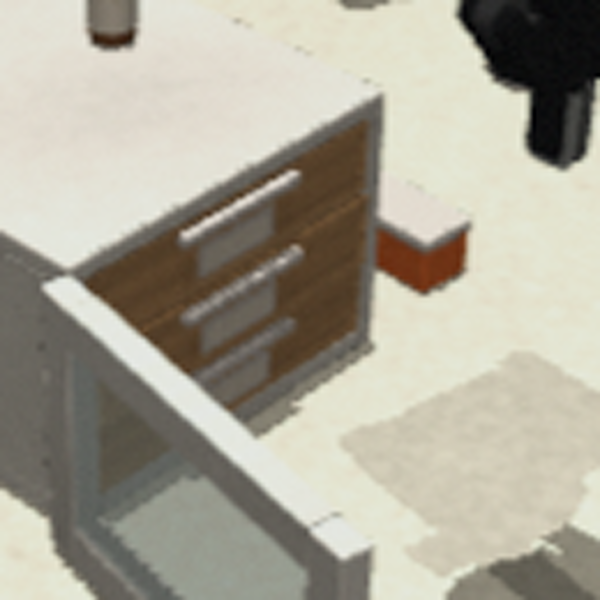

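View pics/w3.png

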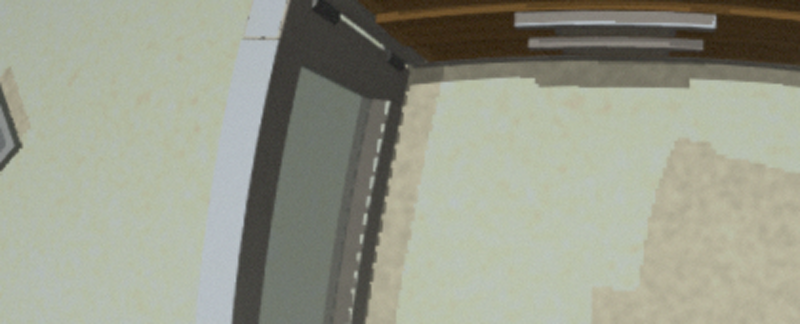

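The side crop shows all drawers almost flush. The middle pull's end at (300,252) sits about 1 px out of line, roughly 2–3 mm. The wrist crop agrees: the fingers thicken higher up, so the top pull stopped them first. I'll press the middle once more with the tips a little higher, where only their thin part meets both pulls.

{"method": "apply_moves", "body": {
  "series": [
    [[-1, 0.02, 0, 0.03, 0], [-1, 0.06, 0, 0.07, 0], [-1, 0.09, 0, 0.11, 0], [-1, 0.12, 0, 0.13, 0], [-1, 0.13, 0, 0.142, 0], [-1, 0.135, 0, 0.142, 0], [-1, 0.14, 0, 0.142, 0], [-1, 0.14, 0, 0.142, 0]]
  ]
}}

```text
time_s: 7.9
eef_pos: [0.5476, -0.0157, 0.0977]
ee_rot: [3.141, 0.022, 0.002]
wrist_force: [0.1, 0.5, 0.6]
finger_gap: 0.0001
finger_force: 0.0
```

{"method": "apply_moves", "body": {
  "series": [
    [[-1, 0.005, 0, 0.003, 0], [-1, 0.01, 0, 0.003, 0], [-1, 0.013, 0, 0.003, 0], [-1, 0.015, 0, 0.003, 0], [-1, 0.016, 0, 0.003, 0], [-1, 0.016, 0, 0.003, 0]]
  ]
}}

```text
time_s: 8.5
eef_pos: [0.563, -0.0154, 0.0938]
ee_rot: [-3.141, -0.022, 0.0]
wrist_force: [-0.0, 0.1, 0.1]
finger_gap: -0.0001
finger_force: 0.0
```

{"method": "apply_moves", "body": {
  "series": [
    [[-1, 0.001, 0, 0, 0], [-1, 0.002, 0, 0, 0], [-1, 0.003, 0, 0, 0], [-1, 0.003, 0, 0, 0]]
  ]
}}

```text
time_s: 8.9
eef_pos: [0.5629, -0.0154, 0.0925]
ee_rot: [-3.141, -0.021, 0.011]
wrist_force: [-13.6, -0.9, 4.7]
finger_gap: -0.0005
finger_force: 0.3
```

It stopped at the same x, so I can't tell whether the middle drawer is home. I'll retract and measure the pulls with the wrist camera.

{"method": "apply_moves", "body": {
  "series": [
    [[-1, -0.03, 0, 0, 0], [-1, -0.07, 0, 0, 0], [-1, -0.11, 0, -0.02, 0], [-1, -0.15, 0, -0.05, 0], [-1, -0.18, 0, -0.07, 0], [-1, -0.19, 0, -0.07, 0], [-1, -0.19, 0, -0.07, 0], [-1, -0.19, 0, -0.07, 0]]
  ]
}}

```text
time_s: 9.7
eef_pos: [0.3765, -0.018, 0.1638]
ee_rot: [3.141, 0.021, 0.002]
wrist_force: [-0.1, 0.3, -0.5]
finger_gap: -0.0003
finger_force: 0.0
```

```bash
cat >>h.py <<'E'
def fproj(c,X):
    p=c["R"]@np.array(X)+c["t"]; r=np.hypot(p[0],p[1]); th=np.arctan2(r,p[2])
    return c["cx"]+c["fx"]*th*p[0]/r, c["cy"]+c["fy"]*th*p[1]/r
E
python3 - <<'E'
from h import *
import cv2
print(env.get_obs()["eef_pos"])
c=env.calibration("wrist"); print(c["fx"],-c["R"].T@c["t"])
w=env.capture("wrist"); cv2.imwrite("pics/w4full.png",w)
for z in(.1375,.0935,.0495):
  for x in(.577,.573):
    for dz in(.003,-.003): print(z,x,dz,[np.round(fproj(c,(x,y,z+dz)),1).tolist() for y in(.025,-.055)])
E
```

```text
[ 0.37645757 -0.01803054  0.16384033]
371.64829954431775 [ 0.45409324 -0.01671864  0.30706802]
0.1375 0.577 0.003 [[242.2, -105.7], [407.1, -104.2]]
0.1375 0.577 -0.003 [[244.5, -99.8], [404.8, -98.2]]
0.1375 0.573 0.003 [[241.6, -99.9], [407.4, -98.3]]
0.1375 0.573 -0.003 [[243.9, -94.0], [405.1, -92.5]]
0.0935 0.577 0.003 [[256.7, -67.6], [392.6, -66.1]]
0.0935 0.577 -0.003 [[258.3, -63.2], [390.9, -61.8]]
0.0935 0.573 0.003 [[256.3, -62.3], [392.7, -60.8]]
0.0935 0.573 -0.003 [[257.9, -58.0], [391.1, -56.6]]
0.0495 0.577 0.003 [[267.1, -39.3], [382.1, -38.0]]
0.0495 0.577 -0.003 [[268.3, -36.1], [380.9, -34.8]]
0.0495 0.573 0.003 [[266.9, -34.6], [382.2, -33.3]]
0.0495 0.573 -0.003 [[268.1, -31.4], [381.0, -30.1]]
```

The pulls are above the frame here. I'll go higher and nearer so the camera sees all three.

{"method": "apply_moves", "body": {
  "series": [
    [[-1, 0.01, 0, -0.04, 0], [-1, 0.02, 0, -0.08, 0], [-1, 0.04, 0, -0.12, 0], [-1, 0.06, 0, -0.12, 0], [-1, 0.07, 0, -0.12, 0], [-1, 0.07, 0, -0.12, 0], [-1, 0.07, 0, -0.12, 0], [-1, 0.07, 0, -0.12, 0]]
  ]
}}

```text
time_s: 10.55
eef_pos: [0.445, -0.0169, 0.2825]
ee_rot: [-3.141, -0.022, 0.004]
wrist_force: [-0.5, -0.7, -0.4]
finger_gap: -0.0001
finger_force: 0.0
```

```bash
python3 - <<'E'
from h import *
import cv2
print(env.get_obs()["eef_pos"])
c=env.calibration("wrist")
w=env.capture("wrist").astype(float)
for i in range(3): w+=env.capture("wrist")
w=(w/4).astype(np.uint8)
vs=[]
for z in(.1375,.0935,.0495):
  for x in(.577,.573):
    q=[np.round(fproj(c,(x,y,z-.003)),1).tolist() for y in(.025,-.055)]; vs+=q; print(z,x,q)
vs=np.array(vs); u0=int(vs[:,0].min())-15; v0=max(0,int(vs[:,1].min())-20); v1=int(vs[:,1].max())+20; u1=int(vs[:,0].max())+15
k=min(800//(u1-u0),600//(v1-v0)); print(u0,v0,k)
cv2.imwrite("pics/w5.png",cv2.resize(w[v0:v1,u0:u1],None,fx=k,fy=k,interpolation=cv2.INTER_CUBIC))
E
```

```text
[ 0.44502929 -0.01690812  0.28250412]
0.1375 0.577 [[273.0, 57.6], [376.9, 59.0]]
0.1375 0.573 [[272.9, 62.5], [376.9, 63.9]]
0.0935 0.577 [[279.7, 66.2], [370.2, 67.4]]
0.0935 0.573 [[279.6, 70.5], [370.1, 71.7]]
0.0495 0.577 [[284.9, 72.8], [364.9, 73.9]]
0.0495 0.573 [[284.8, 76.6], [364.9, 77.7]]
257 37 5
```

View pics/w5.png

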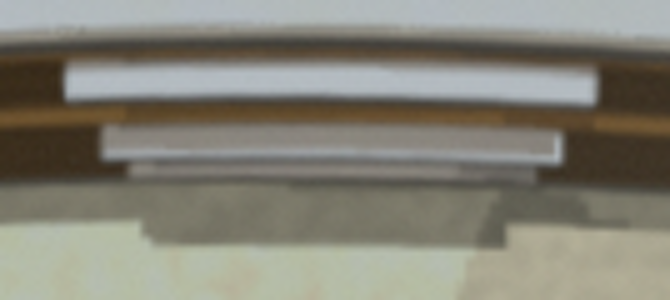

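The crop shows the top pull's lower left corner at (65,101), the middle's at (102,160) and the bottom's at (128,178). That puts the top and bottom drawers home and the middle about 2.7 mm out, inside the 4 mm limit. The door frame will also press it home. Next I move over to the outer side of the door.

{"method": "apply_moves", "body": {
  "series": [
    [[-1, 0, -0.045, 0, 0], [-1, -0.003, -0.09, 0, 0], [-1, -0.006, -0.135, 0, 0], [-1, -0.006, -0.18, 0, 0], [-1, -0.006, -0.217, 0, 0], [-1, -0.006, -0.217, 0.04, 0], [-1, -0.006, -0.217, 0.08, 0], [-1, -0.006, -0.217, 0.12, 0], [-1, -0.006, -0.217, 0.149, 0], [-1, -0.006, -0.217, 0.149, 0]]
  ]
}}

```text
time_s: 11.75
eef_pos: [0.4335, 0.1987, 0.1301]
ee_rot: [3.139, 0.022, -0.013]
wrist_force: [-1.4, -0.6, -0.1]
finger_gap: 0.0001
finger_force: 0.0
```

{"method": "apply_moves", "body": {
  "series": [
    [[-1, 0, 0, 0, 0]]
  ]
}}

```text
time_s: 11.85
eef_pos: [0.4369, 0.1998, 0.1354]
ee_rot: [3.141, 0.021, -0.001]
wrist_force: [-0.5, -0.6, 1.0]
finger_gap: -0.0003
finger_force: 0.0
```

```bash
python3 - <<'E'
from h import *
o=env.get_obs();print(o["eef_pos"],o["ee_rot"])
# finger centre path, world shift from present; fixed tool yaw ~0.014
yaw=.8*np.pi/180
C=lambda v:np.array([np.cos(yaw)*v[0]-np.sin(yaw)*v[1],np.sin(yaw)*v[0]+np.cos(yaw)*v[1]])
H=np.array([.5805,.097])
e=o["eef_pos"][:2]
for th in (1.77,1.6,1.45,1.3,1.15,1.0,.85,.7,.55,.4,.3,.2,.1,.05,0):
    d=C((-np.sin(th),-np.cos(th))); n=C((-np.cos(th),np.sin(th)))  # along door, outward
    n=np.array(n); half=11*abs(np.cos(th))+14.5*abs(np.sin(th))
    p=H+.155*d+(.016+half/1000)*n
    s=p-e; yw=-o["ee_rot"][1]/np.pi*2*-1
    c_,s_=np.cos(yw),np.sin(yw)
    print(th,p.round(3),"tool",round(c_*s[0]+s_*s[1],3),round(s_*s[0]-c_*s[1],3))
E
```

```text
[0.4369219  0.19980844 0.13539304] [ 3.14137354e+00  2.14866164e-02 -6.89667231e-04]
1.77 [0.434 0.157] tool -0.003 0.042
1.6 [0.426 0.13 ] tool -0.012 0.069
1.45 [0.423 0.108] tool -0.016 0.092
1.3 [0.422 0.085] tool -0.016 0.115
1.15 [0.426 0.062] tool -0.013 0.137
1.0 [0.432 0.04 ] tool -0.007 0.16
0.85 [0.443 0.018] tool 0.003 0.181
0.7 [ 0.456 -0.002] tool 0.017 0.202
0.55 [ 0.473 -0.019] tool 0.033 0.22
0.4 [ 0.493 -0.035] tool 0.053 0.235
0.3 [ 0.507 -0.043] tool 0.067 0.244
0.2 [ 0.523 -0.05 ] tool 0.082 0.251
0.1 [ 0.539 -0.055] tool 0.098 0.256
0.05 [ 0.547 -0.057] tool 0.107 0.258
0 [ 0.556 -0.058] tool 0.115 0.26
```

{"method": "apply_moves", "body": {
  "series": [
    [[-1, -0.003, 0.02, 0.004, 0], [-1, -0.003, 0.034, 0.004, 0], [-1, -0.005, 0.046, 0.004, 0], [-1, -0.009, 0.058, 0.004, 0], [-1, -0.012, 0.07, 0.004, 0], [-1, -0.015, 0.082, 0.004, 0], [-1, -0.016, 0.094, 0.004, 0], [-1, -0.016, 0.106, 0.004, 0], [-1, -0.016, 0.118, 0.004, 0], [-1, -0.014, 0.13, 0.004, 0]]
  ]
}}

```text
time_s: 12.85
eef_pos: [0.4248, 0.0687, 0.1307]
ee_rot: [-3.141, -0.022, 0.0]
wrist_force: [0.6, 0.1, -0.3]
finger_gap: -0.0002
finger_force: 0.4
```

```bash
python3 - <<'E'
from h import *
import cv2
a=env.capture("side")[160:370,210:460]
cv2.imwrite("pics/s6.png",cv2.resize(a,None,fx=2.8,fy=2.8,interpolation=cv2.INTER_CUBIC))
E
```

```text
(no output)
```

View pics/s6.png

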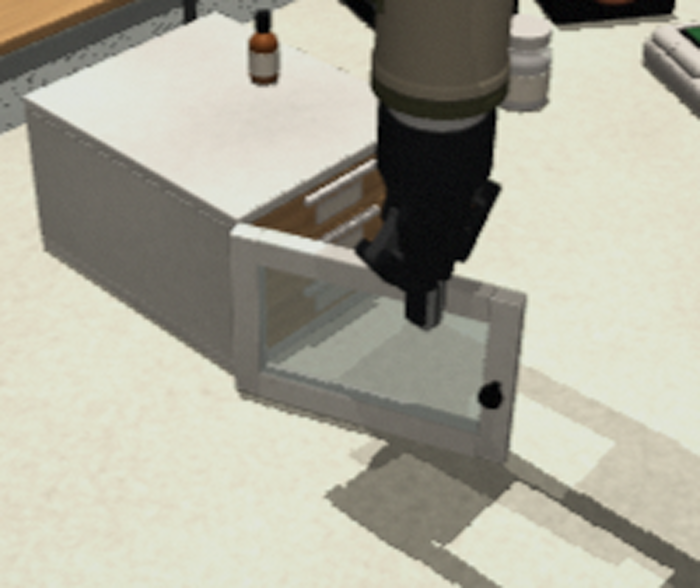

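The side view shows the fingers on the door's outer face near its free end, and the door has swung in to about 1.2 rad. I'll keep following the arc.

{"method": "apply_moves", "body": {
  "series": [
    [[-1, 0.002, 0.011, 0, 0], [-1, 0.005, 0.022, 0, 0], [-1, 0.008, 0.033, 0, 0], [-1, 0.013, 0.044, 0, 0], [-1, 0.019, 0.054, 0, 0], [-1, 0.025, 0.063, 0, 0], [-1, 0.031, 0.072, 0, 0], [-1, 0.039, 0.081, 0, 0], [-1, 0.047, 0.09, 0, 0], [-1, 0.057, 0.098, 0, 0]]
  ]
}}

```text
time_s: 13.9
eef_pos: [0.4838, -0.0283, 0.1307]
ee_rot: [-3.141, -0.022, 0.0]
wrist_force: [-0.8, 1.2, -0.2]
finger_gap: 0.0001
finger_force: 0.4
```

{"method": "apply_moves", "body": {
  "series": [
    [[-1, 0.01, 0.007, 0, 0], [-1, 0.02, 0.014, 0, 0], [-1, 0.03, 0.019, 0, 0], [-1, 0.039, 0.023, 0, 0], [-1, 0.046, 0.025, 0, 0], [-1, 0.05, 0.026, 0, 0], [-1, 0.052, 0.026, 0, 0], [-1, 0.054, 0.026, 0, 0], [-1, 0.055, 0.026, 0, 0]]
  ]
}}

```text
time_s: 14.8
eef_pos: [0.5385, -0.0526, 0.1308]
ee_rot: [3.141, 0.022, -0.0]
wrist_force: [-1.1, -0.5, 0.7]
finger_gap: 0.0001
finger_force: 0.4
```

{"method": "apply_moves", "body": {
  "series": [
    [[-1, 0.001, 0, 0, 0], [-1, 0.002, 0, 0, 0], [-1, 0.003, 0, 0, 0], [-1, 0.003, 0, 0, 0]]
  ]
}}

```text
time_s: 15.2
eef_pos: [0.5417, -0.0526, 0.1309]
ee_rot: [-3.141, -0.022, -0.0]
wrist_force: [-0.3, -1.0, -0.3]
finger_gap: -0.0002
finger_force: 0.1
```

{"method": "apply_moves", "body": {
  "series": [
    [[-1, 0.003, 0, 0, 0], [-1, 0.006, 0, 0, 0], [-1, 0.009, 0, 0, 0], [-1, 0.011, 0, 0, 0], [-1, 0.012, 0, 0, 0], [-1, 0.013, 0, 0, 0], [-1, 0.013, 0, 0, 0]]
  ]
}}

```text
time_s: 15.9
eef_pos: [0.5545, -0.0525, 0.1308]
ee_rot: [-3.141, -0.022, 0.0]
wrist_force: [-1.0, -0.2, -0.5]
finger_gap: -0.0
finger_force: 0.3
```

{"method": "apply_moves", "body": {
  "series": [
    [[-1, 0.001, 0, 0, 0], [-1, 0.002, 0, 0, 0], [-1, 0.003, 0, 0, 0], [-1, 0.003, 0, 0, 0], [-1, 0.003, 0, 0, 0]]
  ]
}}

```text
time_s: 16.4
eef_pos: [0.5547, -0.0525, 0.1307]
ee_rot: [-3.141, -0.021, 0.01]
wrist_force: [-18.9, -0.7, 11.5]
finger_gap: -0.0001
finger_force: 9.0
```

The door stopped firmly at the expected shut position. I'll retreat and check with edge rows from the top camera.

{"method": "apply_moves", "body": {
  "series": [
    [[-1, -0.01, 0, 0, 0], [-1, -0.04, 0, 0, 0], [-1, -0.08, 0, -0.02, 0], [-1, -0.12, 0.03, -0.06, 0], [-1, -0.15, 0.07, -0.1, 0], [-1, -0.18, 0.11, -0.1, 0], [-1, -0.18, 0.15, -0.1, 0], [-1, -0.18, 0.19, -0.1, 0], [-1, -0.18, 0.19, -0.1, 0], [-1, -0.18, 0.19, -0.1, 0]]
  ]
}}

```text
time_s: 17.4
eef_pos: [0.3797, -0.2458, 0.2307]
ee_rot: [-3.141, -0.017, -0.0]
wrist_force: [-0.4, 0.2, -0.3]
finger_gap: -0.0002
finger_force: 0.0
```

```bash
python3 - <<'E'
from h import *
import cv2
c=env.calibration("top")
w=np.mean([env.capture("top") for _ in range(4)],0).astype(np.uint8)
cv2.imwrite("pics/top9.png",w); g=cv2.cvtColor(w,cv2.COLOR_BGR2GRAY).astype(float)
def pr(X):
    p=c["R"]@np.array(X)+c["t"]; return c["cx"]+c["fx"]*p[0]/p[2],c["cy"]+c["fy"]*p[1]/p[2]
for y in(.08,.04,-.02,-.06,-.11):
    x=.566-.014*(y+.014)   # outer top edge if shut
    u,v=pr((x,y,.154)); r=range(int(v)-5,int(v)+7)
    print(y,round(u),round(v,1),r[0],g[r[0]:r[-1]+1,round(u)-1:round(u)+2].mean(1).round().astype(int).tolist())
a=cv2.imread("pics/top0.png").astype(float)
d=np.abs(w-a).max(2)
for n,(u,v) in dict(bottle=(366,162),mailer=(416,211),jar=(510,185),stain=(150,217),petri=(512,304),logger=(153,325)).items(): print(n,d[v-25:v+25,u-25:u+25].mean().round(1))
o=env.get_obs();print(o["eef_pos"],o["wrist_force"])
E
```

```text
0.08 298 231.3 226 [152, 151, 152, 152, 148, 106, 74, 70, 69, 69, 70, 71]
0.04 316 231.3 226 [151, 151, 152, 152, 149, 124, 91, 79, 80, 83, 91, 92]
-0.02 344 231.3 226 [150, 152, 151, 152, 151, 135, 97, 78, 79, 79, 87, 100]
-0.06 362 231.4 226 [150, 151, 152, 152, 152, 147, 107, 78, 78, 78, 85, 94]
-0.11 385 231.4 226 [142, 151, 152, 152, 151, 148, 111, 78, 70, 70, 70, 74]
bottle 5.1
mailer 5.0
jar 4.8
stain 4.6
petri 25.3
logger 4.7
[ 0.38049218 -0.24378364  0.23068163] [-0.01280852  0.7127534  -0.4028396 ]
```

```bash
python3 -c "
from rig import env
print(env.job_done())"
```

```text
the job is handed in; nothing more can be done
None
```

I pushed both drawers in, shut the glass door and handed the job in at about 18 s of the 58; no verdict came back. By my last measurements the middle drawer was about 2.7 mm out before the door closed on it (limit 4 mm) and the door about 0.01 rad from shut (limit 0.03). The bystanders looked unmoved in before-and-after pictures, except the petri dishes, where the arm or its shadow in the view prevented a check.

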